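# Take the hand lamp off its charging dock and set it to rake a shoe cast

## Robot

A 6-joint arm with a two-finger parallel gripper is mounted at the origin on the work surface; the furniture and walls round the work are solid. World frame = base frame: x ahead of the robot, y to its left, z up, the work surface at z = 0. Lengths are in m, angles in degrees, forces in N, time in s.
With the tool pointing down it reaches from about 0.4 to 0.825 m from the base axis. Payload 7 kg.
Tool frame: the origin (TCP) lies at the very end of the fingers, on their centre line; the grasp point (between the pads) lies 19 mm behind it (r.hold_point_z is the distance from the TCP to the grasp point, in m); z points along the fingers, y is the direction in which the jaws open and shut (so a half turn about z gives the same grasp; the last joint's range is limited). The gripper opens to 88 mm and grips with 3 to 60 N. Pads are 19 mm wide; open, the fingers measure 130 mm over their backs; the gripper's body (78 mm by 193 mm) begins 47 mm behind the grasp point.
Start: joints at [-54.769, 20.546, 0.682, 0, -70.136, -16.507], TCP at [0.217, -0.639, 0.227] pointing down, gripper open.
Joint ranges: [-176.03, 176.03], [-82.01, 121.73], [-58.28, 71.71], [-173.87, 95.51], [-174.79, -0.11], [-173.66, 173.66]. Speed limits (degrees/s): [136.94, 136.94, 172.46, 180, 180, 180].

## Interface

Orientations are given as [roll, pitch, yaw] about the fixed x, y, z axes, in that order (R = Rz(yaw) Ry(pitch) Rx(roll)).
In Python, from plant import r gives the robot as it stands. The module is installed in compiled form; this text tells all that it offers.
- The arm moves only by the shell command python3 -m inch 'ROWS' [FORCE]. ROWS is text: rows parted by semicolons, each of 7 numbers parted by spaces: the shift along the tool's x, y, z in m, then the turn, a rotation vector about the tool's x, y, z in rad, then the opening, from 0 (shut) to 1 (fully open). In form: tx ty tz ax ay az jaw; .... A call has 1 to 20 rows; each row shifts and turns the commanded pose from where the row before left it, along the tool's axes as they then stand; what a row does not reach is not made up. A row lasts 1/12 s, in which the tool goes at most 41.7 mm and 7.16 degrees, less where a joint would pass 70% of its speed; a pose out of reach is approached as far as the arm can. A call with a gripper value outside its range is refused whole. The fingers move at their own pace and stop on an object; FORCE is the grip in N (left out, the last holds). Time passes only in rows, so rows that do not move let the fingers close. It gives the time, the measured TCP pose, the force and the opening at its end, in the units of the state.
- r.get_state(): the state, without advancing time (a new reading comes with each control period).
- r.capture(name): name is "side" or "top" or "wrist"; returns the picture (480x640x3 uint8, red, green, blue); there is no depth.
- r.camera_params(name): a dict with "vfov" (degrees; the focal length in pixels is half the picture's height over the tangent of half this angle, whatever the lens; pixels are square), "cx", "cy" (the principal point, pixels), "R" (3x3) and "t" (3): a world point X has camera coordinates R X + t. Camera axes: x right, y down, z forward; pixel columns grow to the right and rows downward; lengths in m; the calibration is good to about 2 mm. A picture is of the moment at which its call begins: read the wrist's pose just before it. camera_params takes no time and is no camera call; for the wrist camera it gives the pose at the moment of the call.
- r.close_job(): hands the job in, once; it reports no verdict.
Trained networks look in the newest picture that a camera, given by its name, has taken for a name from the list of things; names that differ only in an ending like _2 or _b are one class to them, and where a whole thing is asked for, a point or a joint stands for the part that bears it (a point fixed in the world has none). Each returns a list of dicts, best first, with "p" (0 to 1); they miss things now and then, are a little off and sometimes report something else, mostly with a low value. They report only what shows in the picture. A call takes as long as a camera call.
- r.recognise(target, camera): "xy" ([column, row] in pixels, amid what is visible of it).
The state is a dict: "time_s": time; "joints": joint angles; "qd": joint speeds; "joint_torque": joint torques, N m; "tcp_pos": TCP position; "eef_rot": TCP orientation; "contact_force": force on the tool from outside, world axes, zero at the start; "moment": the same for the moment, N m; "gripper_width": finger opening in m.
Only numpy, scipy, OpenCV 4.12 (cv2) and the standard library are available. Lean on these libraries where they do the work, as an engineer would, in place of code of your own. Each camera call takes 0.05 s, during which the arm holds its last target.

## Task

Swing the dock's retaining clip outward by its red tab until it is clear of the yellow hand lamp, then lift the lamp out by its handle and stand it upright on the desk in front of the nearest short end of the pink shoe cast that lies by the large screen, less than a hand's width off and not touching it, with its lens pointing straight along the middle of the cast. Then press the lamp's red button down to switch it on. Set the lamp down rather than dropping it, do not touch or shift the brittle cast, and leave the other things on the desk where they are.

Things in the scene. Friction and masses are not known exactly. Their poses are not given: they have to be found in the camera images.
- lamp: yellow and black hand lamp, 104 x 80 x 139 mm high, about 0.6 kg. Origin: centre of its underside; z up; the lens points to -x. Black foot 84 x 80 mm, 30 mm high; yellow housing 56 mm wide, top at z = 79 mm; round lens head 66 mm across, in front. The handle runs along x over the housing, centre line at z = 120 mm, 30 mm of air below it
- lamp_grip (a point): middle of the lamp's handle, on its centre line, at (5, 0, 120) mm of the lamp; the bar is 23 mm wide (along the lamp's y) and 46 mm of it is free to grip, along the lamp's x. None while held
- lamp_lens (a point): centre of the lens face, at (-62, 0, 52) mm of the lamp
- lamp_switch (a joint): push button of 17 mm diameter on top of the front end of the handle: 0 = out (off); it stays where it is pushed; 0.006 m = fully down (on). About 3 N
- switch_top (a point): top centre of the push button, at (-32, 0, 139) mm of the lamp while off; pressed straight down along the lamp's -z
- dock: black charging dock fixed to the desk, 106 x 100 mm, with a 64 mm high grey mast at its rear (+x). Origin: centre of its underside; -x is its front, the way the docked lamp's lens points; the lamp's foot stands on its floor, 12 mm above the desk, inside a rim 10 mm high with 2.5 mm of play
- clip (a joint): swing clip on the dock's +y side: 0 = shut, its lip over the lamp's foot; it grows as the clip swings outward (top toward the dock's +y) and stays where it is left; clear of the lamp from 0.35 rad, stop at 0.85 rad. Its pivot runs along x through (0, 37, 7) mm of the dock; about 1 N at the tab
- clip_tab (a point): inner face of the clip's red thumb tab (the face to push on), 24.5 mm outside the pivot and 95 mm above it when shut, i.e. (0, 61.5, 102) mm of the dock; the tab is 32 mm wide (along x), 4 mm thick, and reaches 12 mm above and 17 mm below this point
- cast_end (a point): middle of the near short edge, at desk height, of the pink plaster cast of a shoe print: a flat rough slab, 354 x 202 mm and 12 mm thick, lying loose on the desk in front of the large screen. x points along the slab's length, away from the robot; y across it; z up
- brush: powder brush, 144 mm long, lying on the dark blotter to the right; leave it
- jar: clear jar with a grey lid, 58 mm across, 98 mm high, standing between the two screens; leave it
- tube: white sample tube with a blue cap, 80 mm long, 17 mm across, lying on the desk by the edge of the blotter; leave it

How it is judged:
By the outcome, as a careful person would: the job done as asked, in the order asked, and still so for the second after the job is handed in, with the robot touching nothing.
It also fails if it takes over 64 s, if anything falls off the work surface, if the arm or the gripper's body presses on something with over 40 N, if the wrist force passes 120 N, or if a joint passes its speed limit or range.

## Working session

There is one attempt and no reset: what is moved stays moved. The work goes in short steps, Python scripts to look and compute and a shell command to move; the robot and the scene stay as the last step left them, time stands still between calls to the robot, and variables do not carry over. Pictures are saved under pics/ and viewed, and the job is handed in when it is done.

```bash
mkdir -p pics; ls; python3 - <<'E'
from plant import r
import cv2
print(r.get_state(), r.hold_point_z)
for n in ["side","top","wrist"]:
    im=r.capture(n); cv2.imwrite(f"pics/{n}0.png",im[:,:,::-1]); p=r.camera_params(n); print(n,p)
    for t in ["lamp","lamp_grip","lamp_lens","switch_top","dock","clip_tab","cast_end","jar"]:
        d=r.recognise(t,n); print(t,[(x['xy'],round(x['p'],2)) for x in d[:2]])
print(r.get_state()['time_s'])
E
```

```text
pics
{'time_s': 0.0, 'joints': array([-5.47692260e+01,  2.05929472e+01,  6.34285017e-01, -1.93515659e-02,
       -7.01358595e+01, -1.65074103e+01]), 'qd': array([-0.05836591, -0.00597055, -0.1215723 ,  0.0256722 , -0.01802052,
        0.03444877]), 'joint_torque': array([-3.73946577e-04, -5.82717812e+01,  2.93044442e+01,  6.99750245e+00,
        6.56617165e-03, -1.45724393e-04]), 'tcp_pos': array([ 0.21649665, -0.63882896,  0.22561192]), 'eef_rot': array([ 1.79904205e+02, -9.41803560e-03, -1.61283219e+02]), 'contact_force': array([-0.26789302, -0.16664305, -0.85974949]), 'moment': array([-0.03611818,  0.01334632,  0.04668646]), 'gripper_width': 0.0876439895338063} 0.0188
side {'vfov': 44.9567366103922, 'cx': 329.5338445090748, 'cy': 237.74620214786802, 'R': array([[ 0.99936502,  0.03560147, -0.00144725],
       [ 0.01832239, -0.54831336, -0.83607221],
       [-0.03055895,  0.83551481, -0.5486175 ]]), 't': array([-0.4950622 , -0.03485658,  1.59604178])}
lamp [([307.6, 257.4], 0.82)]
lamp_grip [([306.9, 256.4], 0.57), ([470.7, 391.8], 0.57)]
lamp_lens [([305.6, 262.6], 0.86)]
switch_to
[... 446 characters left out ...]
 [([307.7, 279.4], 0.57)]
lamp_grip [([305.6, 273.9], 0.95)]
lamp_lens [([308.0, 278.3], 0.61)]
switch_top [([309.2, 265.3], 0.65)]
dock [([305.1, 302.0], 0.85)]
clip_tab [([329.2, 288.7], 0.74)]
cast_end [([457.8, 133.5], 0.58)]
jar [([164.7, 246.0], 0.77), ([329.4, 285.4], 0.19)]
wrist {'vfov': 60.117710570808455, 'cx': 319.95213725799306, 'cy': 241.1595716440986, 'R': array([[-3.20698541e-01,  9.47180872e-01, -9.17725458e-04],
       [ 9.02818875e-01,  3.05971123e-01,  3.02158486e-01],
       [ 2.86479535e-01,  9.60732457e-02, -9.53257262e-01]]), 't': array([ 0.67495998, -0.03744548,  0.39059219])}
lamp []
lamp_grip []
lamp_lens []
switch_top []
dock []
clip_tab []
cast_end []
jar []
1.35
```

View pics/side0.png

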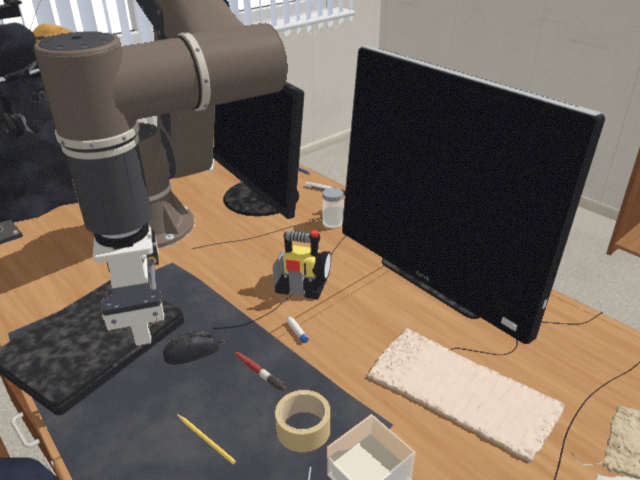

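View pics/top0.png

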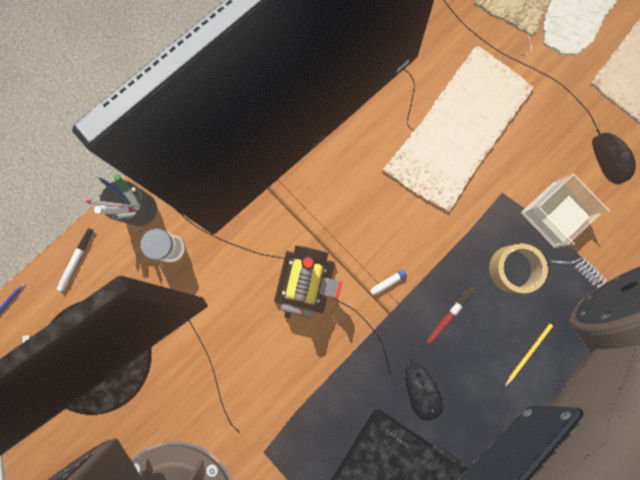

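```bash
cat > h.py <<'E'
import numpy as np, cv2
from plant import r
from scipy.spatial.transform import Rotation as Ro
def cam(n,p=None):
    p=p or r.camera_params(n); f=240/np.tan(np.radians(p['vfov'])/2)
    return f,p['cx'],p['cy'],np.array(p['R']),np.array(p['t'])
def ray(n,uv,z,p=None):
    f,cx,cy,R,t=cam(n,p); o=-R.T@t; d=R.T@np.array([(uv[0]-cx)/f,(uv[1]-cy)/f,1]); return o+d*(z-o[2])/d[2]
def proj(n,X,p=None):
    f,cx,cy,R,t=cam(n,p); c=R@np.asarray(X)+t; return np.array([f*c[0]/c[2]+cx,f*c[1]/c[2]+cy])
def crop(src,dst,x0,y0,x1,y1,s):
    im=cv2.imread(src); c=cv2.resize(im[y0:y1,x0:x1],None,fx=s,fy=s,interpolation=cv2.INTER_CUBIC); cv2.imwrite(dst,c)
E
python3 - <<'E'
from h import *
crop("pics/top0.png","pics/tl.png",250,220,370,340,5)
crop("pics/top0.png","pics/tc.png",370,30,550,220,3)
crop("pics/side0.png","pics/sl.png",250,210,350,310,6)
E
```

```text
(no output)
```

View pics/tl.png

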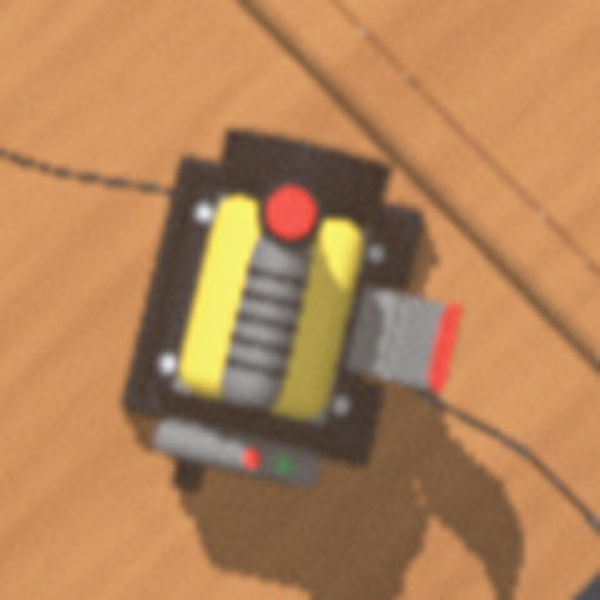

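View pics/tc.png

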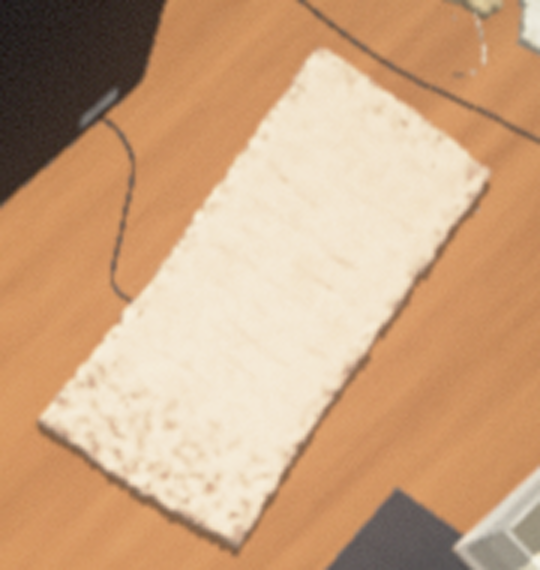

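View pics/sl.png

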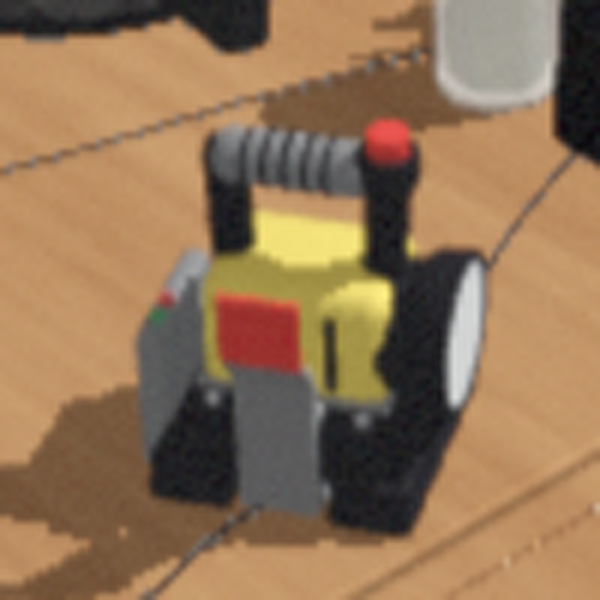

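```bash
cat > fit.py <<'E'
from h import *
from scipy.optimize import least_squares
def pose(q,P): c,s=np.cos(q[2]),np.sin(q[2]); return np.array([q[0]+c*P[0]-s*P[1],q[1]+s*P[0]+c*P[1],P[2]])/1
def T(x,y): return ('top',(250+x/5,220+y/5))
def S(x,y): return ('side',(250+x/6,210+y/6))
m=.001
def fit(C,q0):
    f=lambda q: np.concatenate([proj(c[0],pose(q,np.array(P)*m))-c[1] for c,P in C])
    s=least_squares(f,q0); print(s.x[:2].round(4),np.degrees(s.x[2]).round(2)); print(s.fun.reshape(-1,2).round(1).tolist()); return s.x
if __name__=="__main__":
    for n in ['top','side']: f,cx,cy,R,t=cam(n); print(n,-R.T@t)
    print(ray('top',T(291,212)[1],.151),ray('side',S(388,128)[1],.151))
    q0=[.46,.0,np.radians(170)]
    tab=[(S(216,295),(16,65.5,114)),(S(300,300),(-16,65.5,114)),(S(303,372),(-16,65.5,85)),(S(220,358),(16,65.5,85)),
     (T(442,303),(-16,61.5,114)),(T(430,390),(16,61.5,114))]
    fit(tab,q0)
    lamp=[(T(291,212),(-32,0,151)),(S(388,128),(-32,0,151)),(T(265,325),(5,0,143)),
     (T(238,197),(-23,-28,91)),(T(347,222),(-23,28,91))]
    fit(lamp[:3],q0); 
    fit(tab+lamp[:3],q0)
    # cast
    A=[ray('top',(370+x/3,30+y/3),.012) for x,y in [(40,418),(240,545),(489,172),(322,48)]]
    for a in A: print(a.round(4))
    A=np.array(A); print([np.linalg.norm(A[i]-A[(i+1)%4]).round(4) for i in range(4)])
    for u in [(370,375),(408,332),(562,407),(532,458)]: print('side',ray('side',u,.012).round(4))
E
python3 fit.py
```

```text
top [ 0.42625904 -0.25295388  0.94600447]
side [ 0.54415985 -1.33500393  0.84575735]
[ 0.46902529 -0.25094995  0.151     ] [ 0.47153675 -0.2520852   0.151     ]
[ 0.4333 -0.2433] 173.24
[[-0.8, -0.6], [-0.4, -0.2], [-0.5, -1.4], [-0.9, -0.4], [0.5, -1.3], [0.6, -0.8]]
[ 0.4373 -0.2442] 168.25
[[-0.2, 0.2], [-1.3, -0.4], [0.3, -1.2]]
[ 0.4372 -0.2442] 169.68
[[-0.7, -0.8], [-0.6, 0.2], [-0.7, -1.1], [-0.8, -0.6], [1.2, -1.3], [0.2, -1.0], [-0.6, 0.2], [-1.2, -0.6], [0.3, -1.1]]
[ 0.6708 -0.4014  0.012 ]
[ 0.5853 -0.5375  0.012 ]
[ 0.8531 -0.7157  0.012 ]
[ 0.9421 -0.6004  0.012 ]
[np.float64(0.1607), np.float64(0.3218), np.float64(0.1457), np.float64(0.3365)]
side [ 0.5927 -0.544   0.012 ]
side [ 0.6752 -0.4202  0.012 ]
side [ 0.9387 -0.6099  0.012 ]
side [ 0.8571 -0.7195  0.012 ]
```

```bash
python3 - <<'E'
from h import *
print(proj('side',r.get_state()['tcp_pos']))
im=cv2.imread('pics/top0.png')
# rectify desk plane z=.012 , x .5..1.0, y -.8..-.3
s=1000
def rect(n,im):
    out=np.array([[.5,-.3],[.5,-.8],[1.0,-.8],[1.0,-.3]]); 
    src=np.float32([proj(n,(x,y,.012)) for x,y in out]); dst=np.float32([[0,500],[500,500],[500,0],[0,0]])
    return cv2.warpPerspective(im,cv2.getPerspectiveTransform(src,dst),(500,500))
a=rect('top',im); b=rect('side',cv2.imread('pics/side0.png'))
cv2.imwrite('pics/rect.png',np.hstack([a,b])[:,:800] if 0 else cv2.resize(np.hstack([a,b]),(800,400)))
for nm,i in (('top',a),('side',b)):
    h=cv2.cvtColor(i,cv2.COLOR_BGR2HSV); m=((h[...,1]<85)&(h[...,2]>150)).astype(np.uint8)
    m=cv2.morphologyEx(m,cv2.MORPH_OPEN,np.ones((7,7))); m=cv2.morphologyEx(m,cv2.MORPH_CLOSE,np.ones((15,15)))
    n,l,st,c=cv2.connectedComponentsWithStats(m)
    k=1+np.argmax(st[1:,4]); pts=np.argwhere(l==k)[:,::-1].astype(np.float32)
    rc=cv2.minAreaRect(pts); bp=cv2.boxPoints(rc); w=[(.5+(500-p[1])/s,-.3-p[0]/s) for p in bp]
    mean,ev=cv2.PCACompute(pts,None)
    print(nm,st[k],rc,np.round(w,3).tolist()); d=ev[0]; print('PCA ang',np.degrees(np.arctan2(-d[0],-d[1])), .5+(500-mean[0,1])/s,-.3-mean[0,0]/s)
    w=pts-mean; u=w@ev[0];v=w@ev[1]; print(u.min(),u.max(),v.min(),v.max())
E
```

```text
[141.61342059 318.87431415]
top [  102    59   312   355 51036] ((262.8137512207031, 238.74627685546875), (159.6861114501953, 341.3457336425781), 35.642578125) [[0.6690000295639038, -0.39800000190734863], [0.9459999799728394, -0.597000002861023], [0.8529999852180481, -0.7269999980926514], [0.5759999752044678, -0.527999997138977]]
PCA ang 145.03334 0.76214004 -0.5605967
-171.93501 169.86472 -79.454666 80.46787
side [  109    58   314   354 51624] ((269.7032470703125, 235.8787841796875), (163.24942016601562, 341.8290100097656), 35.21759033203125) [[0.671999990940094, -0.40400001406669617], [0.9509999752044678, -0.6019999980926514], [0.8569999933242798, -0.7350000143051147], [0.5770000219345093, -0.5379999876022339]]
PCA ang 145.09285 0.76410615 -0.56743944
-172.40063 169.47719 -80.65903 82.62208
```

View pics/rect.png

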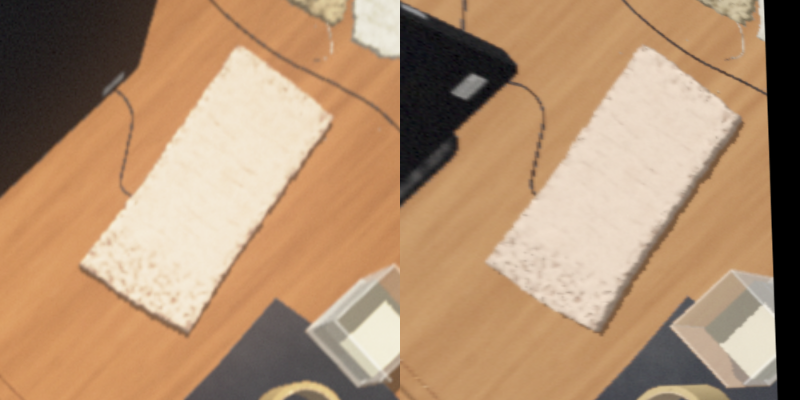

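```bash
cat >> h.py <<'E'
def plan(pos,yaw,turnfirst=True):
    s=r.get_state(); R=Ro.from_euler('xyz',s['eef_rot'],degrees=True); G=Ro.from_euler('xyz',[180,0,yaw],degrees=True)
    rv=(R.inv()*G).as_rotvec(); d=np.array(pos)-s['tcp_pos']
    sh=(G if turnfirst else R).inv().apply(d)
    print('t',s['time_s'],'turn',rv.round(4),'rows>=',np.degrees(np.linalg.norm(rv))/7.16,'shift',sh.round(4),'rows>=',np.linalg.norm(sh)/.0417)
def dk(q,P): c,s=np.cos(np.radians(q[2])),np.sin(np.radians(q[2])); return np.array([q[0]+c*P[0]-s*P[1],q[1]+s*P[0]+c*P[1],P[2]])
E
python3 - <<'E'
from h import *
p=r.camera_params('wrist'); R,t=np.array(p['R']),np.array(p['t']); s=r.get_state()
G=Ro.from_euler('xyz',s['eef_rot'],degrees=True)
print('cam in tool',G.inv().apply(-R.T@t-s['tcp_pos']),'axis',G.inv().apply(R[2]))
Q=(.4372,-.2442,169.7)
print(dk(Q,(0,.046,.2)))
plan(dk(Q,(0,.046,.23)),-100.3)
for u in [(372,292),(405,274)]: print('tube',ray('top',u,.008))
E
```

```text
cam in tool [ 0.08251712  0.00039323 -0.15771091] axis [-0.30212193 -0.00096308  0.9532688 ]
[ 0.4289751  -0.28945871  0.2       ]
t 1.35 turn [ 0.      0.     -1.0643] rows>= 8.516413664707638 shift [-0.3821 -0.1464 -0.0035] rows>= 9.813297146499353
tube [ 0.41974726 -0.37971829  0.008     ]
tube [ 0.45701071 -0.44610827  0.008     ]
```

```bash
python3 -m inch '0 0 0 0 0 -0.12 0; 0 0 0 0 0 -0.12 0; 0 0 0 0 0 -0.12 0; 0 0 0 0 0 -0.12 0; 0 0 0 0 0 -0.12 0; 0 0 0 0 0 -0.12 0; 0 0 0 0 0 -0.12 0; 0 0 0 0 0 -0.12 0; 0 0 0 0 0 -0.104 0'; python3 -m inch '-0.035 -0.0135 0 0 0 0 0; -0.035 -0.0135 0 0 0 0 0; -0.035 -0.0135 0 0 0 0 0; -0.035 -0.0135 0 0 0 0 0; -0.035 -0.0135 0 0 0 0 0; -0.035 -0.0135 0 0 0 0 0; -0.035 -0.0135 0 0 0 0 0; -0.035 -0.0135 0 0 0 0 0; -0.035 -0.0135 0 0 0 0 0; -0.035 -0.0135 0 0 0 0 0; 0 0 0 0 0 0 0; 0 0 0 0 0 0 0'
python3 - <<'E'
from h import *
im=r.capture('wrist'); cv2.imwrite('pics/w1.png',im[:,:,::-1])
import pickle; pickle.dump(r.camera_params('wrist'),open('w1.pkl','wb'))
Q=(.4372,-.2442,169.7); plan(dk(Q,(0,.046,.23)),-100.3)
for P in [(-32,0,151),(-16,61.5,114),(16,61.5,114)]: print(proj('wrist',dk(Q,np.array(P)/1000)))
E
```

```text
time_s: 2.1
tcp_pos: [0.2167, -0.6393, 0.2266]
eef_rot: [-180.0, -0.0, -100.0]
contact_force: [0.3, 0.2, -0.1]
gripper_width: 0.033
time_s: 3.1
tcp_pos: [0.4133, -0.3175, 0.2269]
eef_rot: [-180.0, -0.0, -100.1]
contact_force: [0.1, -0.3, -0.5]
gripper_width: 0.0003
t 3.15 turn [-0.0005 -0.0001  0.002 ] rows>= 0.016649329955098765 shift [-0.0314 -0.0109 -0.0032] rows>= 0.800566399811877
[253.48667005 366.12095916]
[280.68812998 258.20356697]
[326.85657419 258.30383394]
```

View pics/w1.png

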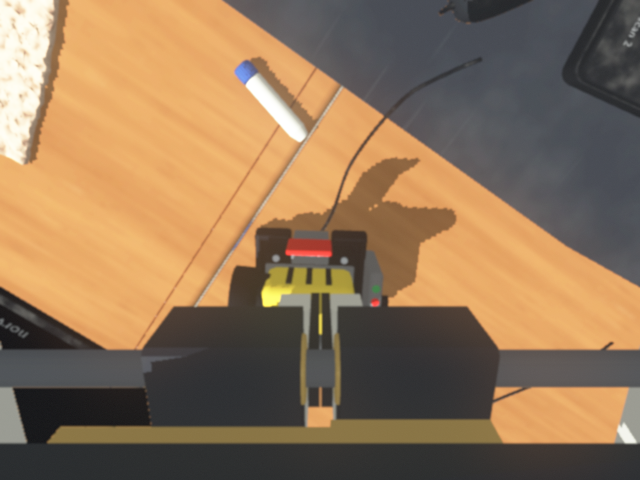

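```bash
python3 -m inch '-0.016 -0.004 0 0 0 0 0; -0.015 -0.003 0 0 0 0 0; 0 0 0 0 0 0 0; 0 0 0 0 0 0 0; 0 0 0 0 0 0 0'
python3 - <<'E'
from h import *
im=r.capture('wrist'); cv2.imwrite('pics/w2.png',im[:,:,::-1])
im=r.capture('side'); cv2.imwrite('pics/s2.png',im[:,:,::-1])
Q=(.4340,-.2437,169.7); plan(dk(Q,(0,.046,.09)),-100.3)
for P in [(-32,0,151),(-16,61.5,114),(16,61.5,114)]: print(proj('wrist',dk(Q,np.array(P)/1000)))
crop("pics/s2.png","pics/s2c.png",230,150,370,310,3.7)
E
```

```text
time_s: 3.57
tcp_pos: [0.4241, -0.2907, 0.2265]
eef_rot: [180.0, -0.0, -100.4]
contact_force: [-0.3, -0.7, 0.1]
gripper_width: 0.0003
t 3.6667 turn [ 0.0002 -0.0001 -0.0015] rows>= 0.011893009502381301 shift [-0.002  -0.0013  0.1365] rows>= 3.273834175424531
[266.58328796 326.40389387]
[293.53377692 217.24614437]
[341.22442795 217.17552425]
```

View pics/w2.png

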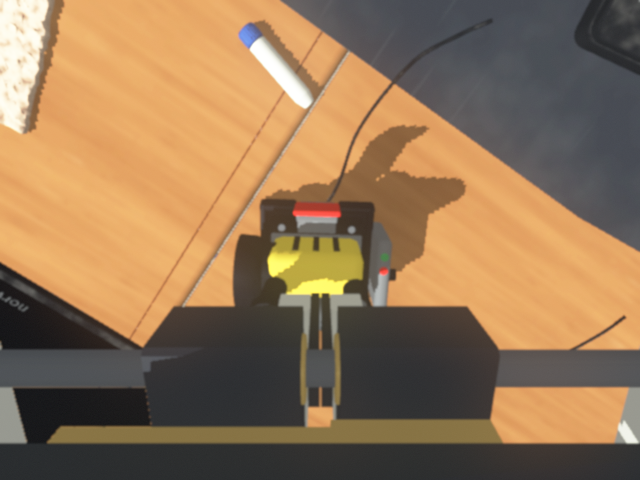

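View pics/s2c.png

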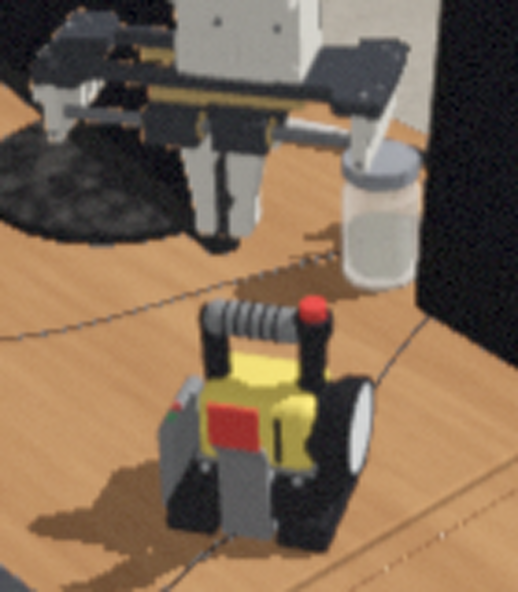

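```bash
python3 -m inch '-0.002 -0.001 0.03 0 0 0 0; 0 0 0.03 0 0 0 0; 0 0 0.03 0 0 0 0; 0 0 0.025 0 0 0 0; 0 0 0.0145 0 0 0 0; 0 0 0 0 0 0 0; 0 0 0 0 0 0 0; 0 0 0 0 0 0 0'
python3 - <<'E'
from h import *
im=r.capture('wrist'); cv2.imwrite('pics/w3.png',im[:,:,::-1])
im=r.capture('side'); cv2.imwrite('pics/s3.png',im[:,:,::-1])
Q=(.4340,-.2437,169.7); plan(dk(Q,(0,.046,.097)),-100.3)
crop("pics/s3.png","pics/s3c.png",230,150,370,310,3.7)
E
```

```text
time_s: 4.33
tcp_pos: [0.4266, -0.2887, 0.0981]
eef_rot: [-179.9, -0.0, -100.3]
contact_force: [0.1, 0.8, 0.5]
gripper_width: 0.0004
t 4.4333 turn [-0.0024 -0.0003 -0.0003] rows>= 0.019836712858898178 shift [0.0006 0.0009 0.0015] rows>= 0.04413446233233141
```

View pics/w3.png

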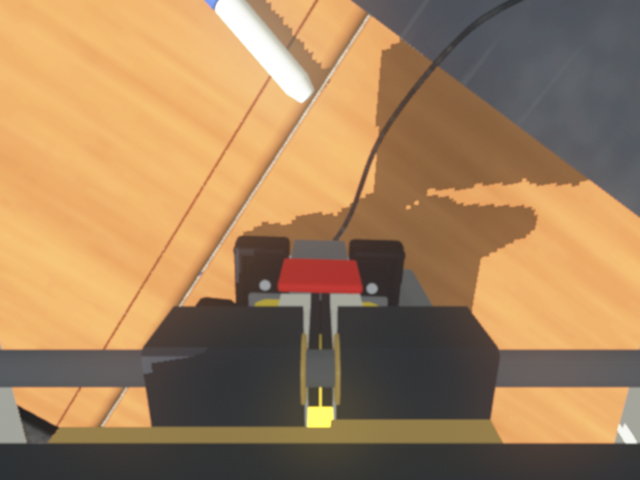

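View pics/s3c.png

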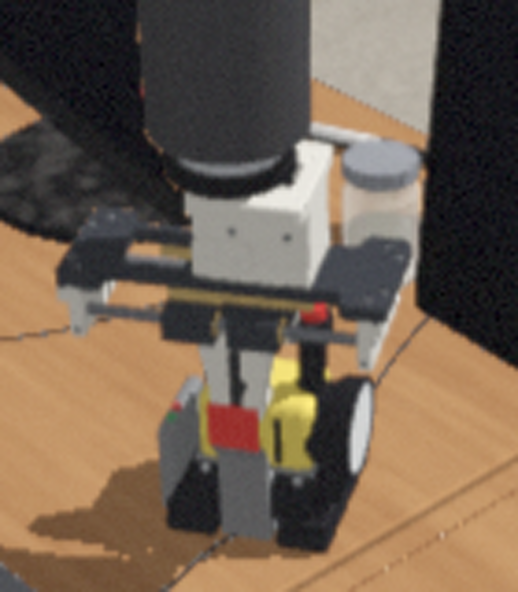

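```bash
python3 -m inch '0.006 0 0 0 0 0 0; 0.006 0 0.001 0 0 0 0; 0.006 0 0.002 0 0 0 0; 0.006 0 0.002 0 0 0 0; 0.006 0 0.002 0 0 0 0; 0.006 0 0.002 0 0 0 0; 0.006 0 0.002 0 0 0 0; 0.006 0 0.003 0 0 0 0; 0.006 0 0.003 0 0 0 0; 0.006 0 0.003 0 0 0 0; 0 0 0 0 0 0 0; 0 0 0 0 0 0 0'
python3 - <<'E'
from h import *
im=r.capture('wrist'); cv2.imwrite('pics/w4.png',im[:,:,::-1])
im=r.capture('side'); cv2.imwrite('pics/s4.png',im[:,:,::-1])
Q=(.4340,-.2437,169.7); plan(dk(Q,(0,.106,.076)),-100.3)
crop("pics/s4.png","pics/s4c.png",230,150,370,310,3.7)
E
```

```text
time_s: 5.43
tcp_pos: [0.4149, -0.3475, 0.0768]
eef_rot: [180.0, -0.0, -100.4]
contact_force: [0.9, -0.3, 0.2]
gripper_width: 0.0004
t 5.5333 turn [-0.     -0.0002 -0.0003] rows>= 0.002807196886927537 shift [ 0.0008 -0.      0.0011] rows>= 0.0335939078645172
```

View pics/w4.png

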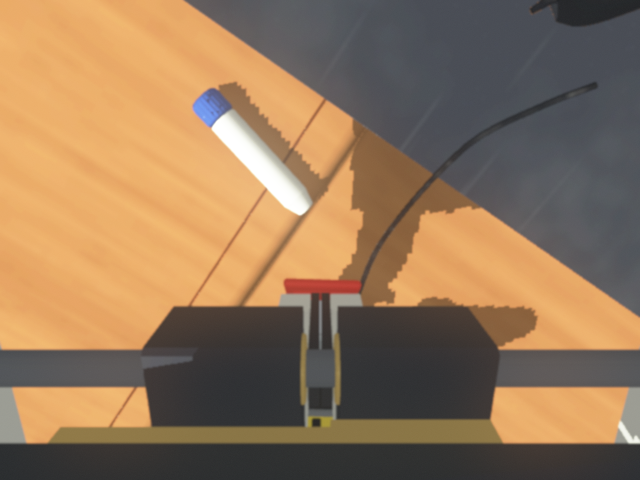

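View pics/s4c.png

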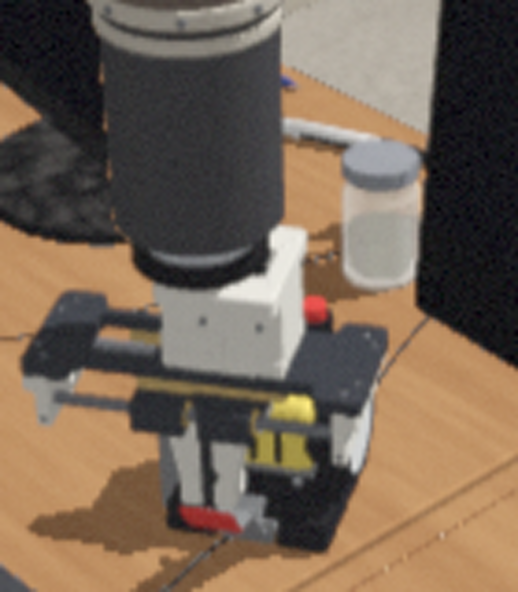

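```bash
python3 -m inch '-0.008 0 0 0 0 0 0; 0 0 -0.03 0 0 0 0; 0 0 -0.04 0 0 0 0.3; 0 0 -0.04 0 0 0 0.6; 0 0 -0.04 0 0 0 0.6; 0 0 0 0 0 0 0.6; 0 0 0 0 0 0 0.6'
python3 - <<'E'
from h import *
im=r.capture('side'); cv2.imwrite('pics/s5.png',im[:,:,::-1])
im=r.capture('top'); cv2.imwrite('pics/t5.png',im[:,:,::-1])
crop("pics/s5.png","pics/s5c.png",230,150,370,310,3.7)
print(r.get_state()['joints'])
Q=(.4340,-.2437,169.7); g=dk(Q,(.005,0,.23))
plan(g,-10.3);plan(g,169.7)
E
```

```text
time_s: 6.12
tcp_pos: [0.4181, -0.339, 0.2302]
eef_rot: [-179.6, -0.1, -100.3]
contact_force: [0.4, 0.4, -0.6]
gripper_width: 0.0285
[-1.81741577e+01  7.49067692e+00 -1.67450487e+01 -3.29193965e-02
 -6.57619463e+01  7.89120019e+00]
t 6.2167 turn [-5.0000e-04  3.0000e-04 -1.5707e+00] rows>= 12.56934011309051 shift [-0.0046 -0.0963 -0.0032] rows>= 2.312685909261012
t 6.2167 turn [3.0000e-04 5.0000e-04 1.5709e+00] rows>= 12.570325796207678 shift [ 0.0046  0.0963 -0.0032] rows>= 2.312685909261012
```

View pics/s5c.png

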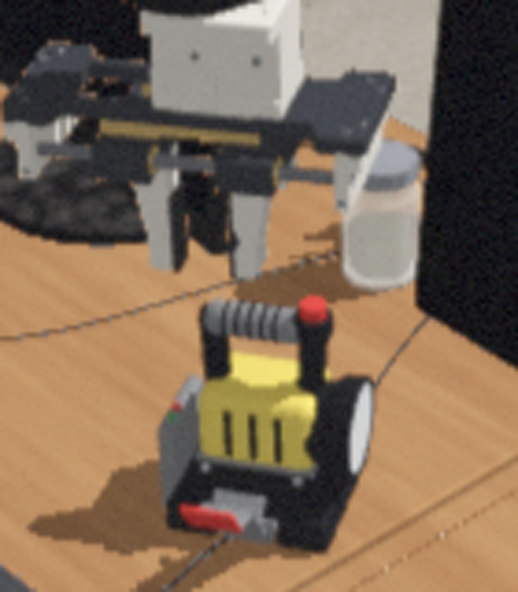

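View pics/t5.png

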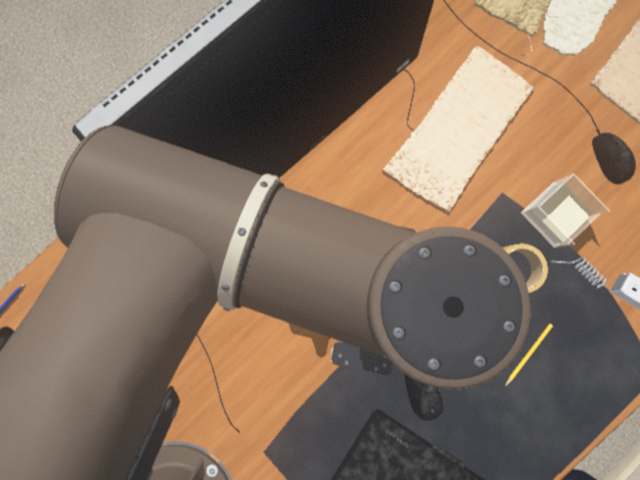

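```bash
python3 -m inch '0 0 0 0 0 -0.1208 0.7; 0 0 0 0 0 -0.1208 0.7; 0 0 0 0 0 -0.1208 0.7; 0 0 0 0 0 -0.1208 0.7; 0 0 0 0 0 -0.1208 0.7; 0 0 0 0 0 -0.1208 0.7; 0 0 0 0 0 -0.1208 0.7; 0 0 0 0 0 -0.1208 0.7; 0 0 0 0 0 -0.1208 0.7; 0 0 0 0 0 -0.1208 0.7; 0 0 0 0 0 -0.1208 0.7; 0 0 0 0 0 -0.1208 0.7; 0 0 0 0 0 -0.1208 0.7' && python3 -m inch '-0.0015 -0.032 0 0 0 0 0.7; -0.0015 -0.032 0 0 0 0 0.7; -0.0016 -0.032 0 0 0 0 0.7; 0 0 0 0 0 0 0.7; 0 0 0 0 0 0 0.7'
python3 - <<'E'
from h import *
im=r.capture('wrist'); cv2.imwrite('pics/w6.png',im[:,:,::-1])
Q=(.4340,-.2437,169.7); g=dk(Q,(.005,0,.113)); plan(g,-10.3)
for P in [(-32,0,151),(5,0,143),(-62,0,64),(5,28,91),(5,-28,91)]: print(proj('wrist',dk(Q,np.array(P)/1000)))
E
```

```text
time_s: 7.3
tcp_pos: [0.4158, -0.3386, 0.2252]
eef_rot: [-180.0, 0.2, -10.0]
contact_force: [0.8, -0.4, 0.4]
gripper_width: 0.0615
time_s: 7.72
tcp_pos: [0.4289, -0.2423, 0.2259]
eef_rot: [-180.0, 0.1, -10.2]
contact_force: [-0.1, -0.5, -0.2]
gripper_width: 0.0617
t 7.7667 turn [0.     0.0019 0.0013] rows>= 0.01858100567443205 shift [ 1.00e-04 -4.00e-04  1.13e-01] rows>= 2.7109887520500067
[319.37877836 192.07041868]
[319.35689325 249.36293365]
[319.50971279 130.16930269]
[357.68207744 226.6000257 ]
[281.16592653 226.53575142]
```

View pics/w6.png

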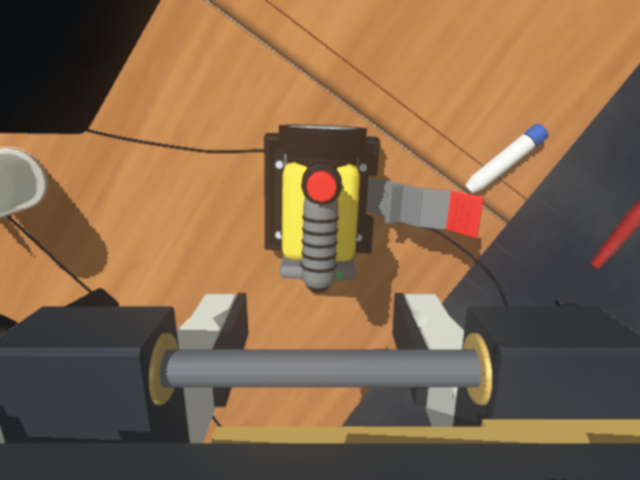

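```bash
python3 -m inch '0.004 -0.0004 0.03 0 0 0 0.7; 0 0 0.03 0 0 0 0.7; 0 0 0.03 0 0 0 0.7; 0 0 0.0225 0 0 0 0.7; 0 0 0 0 0 0 0.7; 0 0 0 0 0 0 0.7'
python3 - <<'E'
from h import *
im=r.capture('side'); cv2.imwrite('pics/s7.png',im[:,:,::-1])
im=r.capture('wrist'); cv2.imwrite('pics/w7.png',im[:,:,::-1])
crop("pics/s7.png","pics/s7c.png",230,150,370,310,3.7)
E
```

```text
time_s: 8.27
tcp_pos: [0.4322, -0.2449, 0.1135]
eef_rot: [180.0, 0.2, -10.4]
contact_force: [-0.5, 0.0, 0.4]
gripper_width: 0.0617
```

View pics/s7c.png

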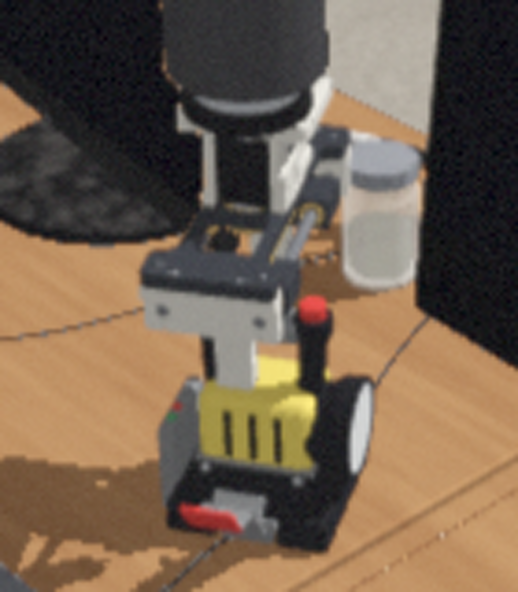

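View pics/w7.png

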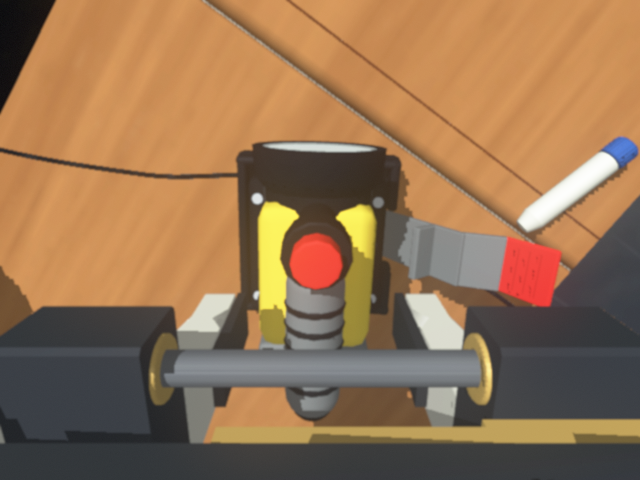

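```bash
python3 -m inch '0 -0.002 0 0 0 0 0.7; 0 0 0 0 0 0 0.3; 0 0 0 0 0 0 0.1; 0 0 0 0 0 0 0; 0 0 0 0 0 0 0; 0 0 0 0 0 0 0; 0 0 0 0 0 0 0; 0 0 0 0 0 0 0; 0 0 0 0 0 0 0' 45; python3 -m inch '0 0 -0.004 0 0 0 0; 0 0 -0.004 0 0 0 0; 0 0 -0.006 0 0 0 0; 0 0 -0.008 0 0 0 0; 0 0 -0.01 0 0 0 0; 0 0 0 0 0 0 0'
python3 - <<'E'
from h import *
im=r.capture('side'); cv2.imwrite('pics/s8.png',im[:,:,::-1])
crop("pics/s8.png","pics/s8c.png",230,150,370,310,3.7)
print(r.get_state()['moment'])
E
```

```text
time_s: 9.12
tcp_pos: [0.4339, -0.2424, 0.1146]
eef_rot: [180.0, -0.0, -10.3]
contact_force: [0.4, -0.9, -0.6]
gripper_width: 0.0208
time_s: 9.62
tcp_pos: [0.4349, -0.2427, 0.149]
eef_rot: [180.0, -0.2, -10.3]
contact_force: [1.3, -0.7, -6.2]
gripper_width: 0.0208
[-0.09371407  0.06534335  0.03153707]
```

View pics/s8c.png

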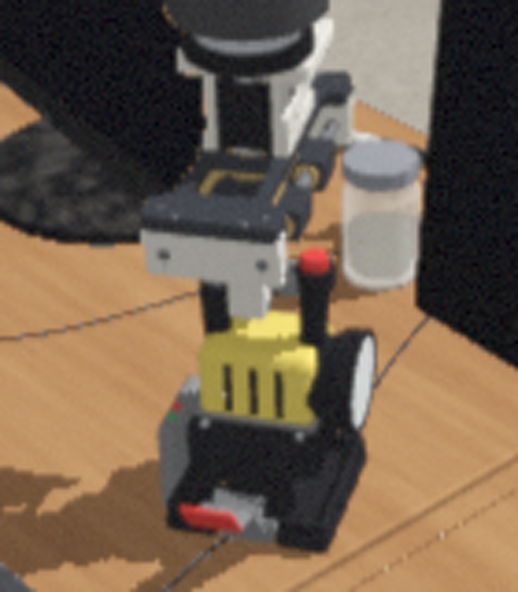

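```bash
python3 -m inch '0 0 -0.02 0 0 0 0; 0 0 -0.03 0 0 0 0; 0 0 -0.03 0 0 0 0; 0 0 0 0 0 0 0; 0 0 0 0 0 0 0; 0 0 0 0 0 0 0'
python3 - <<'E'
from h import *
s=r.get_state()
p=r.camera_params('wrist')
im=r.capture('wrist'); cv2.imwrite('pics/w9.png',im[:,:,::-1])
im=r.capture('top'); cv2.imwrite('pics/t9.png',im[:,:,::-1])
h=cv2.cvtColor(im,cv2.COLOR_RGB2HSV)
im=cv2.imread('pics/w9.png'); h=cv2.cvtColor(im,cv2.COLOR_BGR2HSV)
m=(((h[...,0]<6)|(h[...,0]>174))&(h[...,1]>180)&(h[...,2]>150)).astype(np.uint8); m[:,420:]=0
n,l,st,c=cv2.connectedComponentsWithStats(m); k=1+np.argmax(st[1:,4]); print(st[k],c[k])
G=Ro.from_euler('xyz',s['eef_rot'],degrees=True)
z=s['tcp_pos'][2]-.1146+.151
print(s['tcp_pos'],s['eef_rot'],s['contact_force'])
print('button in tool',G.inv().apply(ray('wrist',c[k],z,p)-s['tcp_pos']))
E
```

```text
time_s: 10.17
tcp_pos: [0.4327, -0.2418, 0.2255]
eef_rot: [-179.9, 0.1, -10.4]
contact_force: [-1.0, 0.2, -6.3]
gripper_width: 0.0208
[ 296  232   53   55 2171] [321.88622754 260.11423307]
[ 0.43271681 -0.24180735  0.22546283] [-1.79948959e+02  8.87519939e-02 -1.03597256e+01] [-0.96828353  0.16663575 -6.34600916]
button in tool [ 0.03692829  0.00058419 -0.03645778]
```

View pics/w9.png

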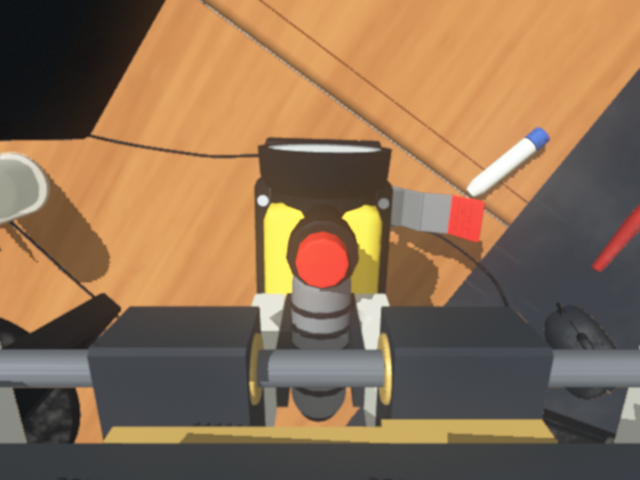

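```bash
python3 - <<'E'
from h import *
plan((.534,-.4027,.2255),-35)
E
```

```text
t 10.2667 turn [2.000e-04 3.100e-03 4.301e-01] rows>= 3.44216464083403 shift [ 0.1754  0.0735 -0.0007] rows>= 4.559976240500846
```

```bash
python3 -m inch '0 0 0 0 0 0.07 0; 0 0 0 0 0 0.09 0; 0 0 0 0 0 0.09 0; 0 0 0 0 0 0.09 0; 0 0 0 0 0 0.09 0; 0.015 0.0065 0 0 0 0 0; 0.025 0.0105 0 0 0 0 0; 0.025 0.0105 0 0 0 0 0; 0.025 0.0105 0 0 0 0 0; 0.025 0.0105 0 0 0 0 0; 0.025 0.0105 0 0 0 0 0; 0.02 0.0085 0 0 0 0 0; 0.0154 0.006 0 0 0 0 0; 0 0 0 0 0 0 0; 0 0 0 0 0 0 0; 0 0 0 0 0 0 0; 0 0 0 0 0 0 0'
python3 - <<'E'
from h import *
import pickle
p=r.camera_params('wrist'); pickle.dump((p,r.get_state()),open('w10.pkl','wb'))
im=r.capture('wrist'); cv2.imwrite('pics/w10.png',im[:,:,::-1])
im=r.capture('side'); cv2.imwrite('pics/s10.png',im[:,:,::-1])
plan((.534,-.4027,.2255),-35)
E
```

```text
time_s: 11.68
tcp_pos: [0.5347, -0.4024, 0.2257]
eef_rot: [180.0, 0.1, -35.0]
contact_force: [0.8, 1.2, -6.4]
gripper_width: 0.0212
t 11.7833 turn [-0.      0.0002  0.001 ] rows>= 0.007917890659413777 shift [-0.0007  0.0008  0.0011] rows>= 0.03556877298091575
```

View pics/w10.png

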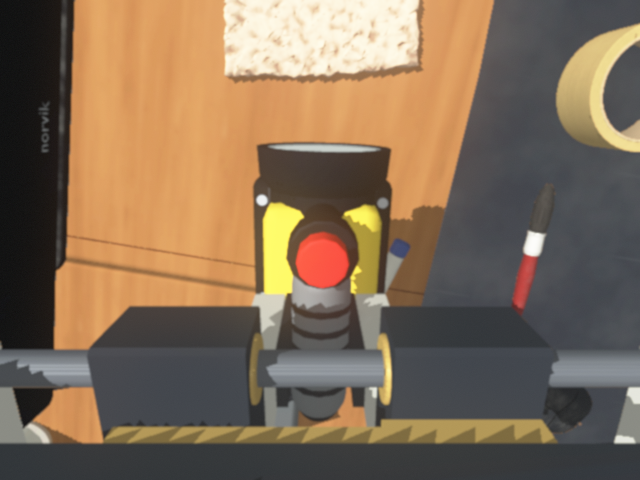

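View pics/s10.png

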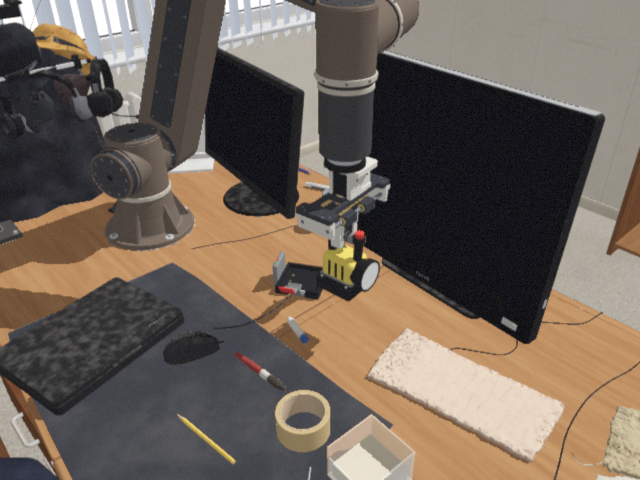

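```bash
python3 - <<'E'
from h import *
import pickle
p,s=pickle.load(open('w10.pkl','rb'))
G=Ro.from_euler('xyz',s['eef_rot'],degrees=True)
im=cv2.imread('pics/w10.png'); h=cv2.cvtColor(im,cv2.COLOR_BGR2HSV)
m=((h[...,1]<75)&(h[...,2]>140)).astype(np.uint8); m[95:]=0
m=cv2.morphologyEx(m,cv2.MORPH_CLOSE,np.ones((9,9))); m=cv2.morphologyEx(m,cv2.MORPH_OPEN,np.ones((7,7)))
for row in (5,25,45,60): 
    x=np.where(m[row,180:450])[0]+180; print(row,x.min(),x.max(),[G.inv().apply(ray('wrist',(c,row),.012,p)-s['tcp_pos']).round(4)[:2] for c in (x.min(),(x.min()+x.max())/2,x.max())])
for c in (235,320,410):
    y=np.where(m[:,c])[0]; print(c,y.max(),G.inv().apply(ray('wrist',(c,y.max()),.006,p)-s['tcp_pos']).round(4), ray('wrist',(c,y.max()),.006,p).round(4))
E
```

```text
5 225 417 [array([ 0.1615, -0.0753]), array([0.1615, 0.0011]), array([0.1615, 0.0774])]
25 225 417 [array([ 0.1472, -0.0763]), array([0.1472, 0.0011]), array([0.1471, 0.0784])]
45 225 417 [array([ 0.1325, -0.0773]), array([0.1325, 0.0011]), array([0.1324, 0.0795])]
60 225 416 [array([ 0.1212, -0.0781]), array([0.1212, 0.0007]), array([0.1211, 0.0794])]
235 74 [ 0.1109 -0.0717  0.2195] [ 0.6664 -0.407   0.006 ]
320 75 [1.101e-01 2.000e-04 2.195e-01] [ 0.6245 -0.4655  0.006 ]
410 63 [0.1195 0.0758 0.2195] [ 0.5889 -0.5328  0.006 ]
```

```bash
python3 -m inch '0.002 0.001 0.015 0 0 0 0; 0 0 0.02 0 0 0 0; 0 0 0.02 0 0 0 0; 0 0 0.02 0 0 0 0; 0 0 0.02 0 0 0 0; 0 0 0.015 0 0 0 0; 0 0 0.006 0 0 0 0; 0 0 0 0 0 0 0; 0 0 0 0 0 0 0; 0 0 0 0 0 0 0; 0 0 0 0 0 0 0'; python3 -m inch '0 0 0.002 0 0 0 0; 0 0 0.002 0 0 0 0; 0 0 0 0 0 0 0; 0 0 0 0 0 0 0; 0 0 0 0 0 0 0'
```

```text
time_s: 12.7
tcp_pos: [0.5372, -0.4054, 0.1122]
eef_rot: [-180.0, -0.1, -35.0]
contact_force: [-0.1, -0.2, -6.1]
gripper_width: 0.0207
time_s: 13.12
tcp_pos: [0.5363, -0.4051, 0.1066]
eef_rot: [180.0, 0.0, -35.0]
contact_force: [-0.1, -0.6, -6.0]
gripper_width: 0.0207
```

```bash
python3 -m inch '0 0 0.001 0 0 0 0; 0 0 0.001 0 0 0 0; 0 0 0 0 0 0 0; 0 0 0 0 0 0 0; 0 0 0 0 0 0 0';python3 -m inch '0 0 0.001 0 0 0 0; 0 0 0 0 0 0 0; 0 0 0 0 0 0 0'; python3 -m inch '0 0 0.001 0 0 0 0; 0 0 0 0 0 0 0; 0 0 0 0 0 0 0'
```

```text
time_s: 13.53
tcp_pos: [0.5364, -0.4051, 0.1045]
eef_rot: [180.0, -0.0, -35.0]
contact_force: [-0.3, 0.4, -5.6]
gripper_width: 0.0209
time_s: 13.78
tcp_pos: [0.5363, -0.405, 0.1035]
eef_rot: [180.0, 0.0, -35.0]
contact_force: [0.3, -1.0, -6.8]
gripper_width: 0.0209
time_s: 14.03
tcp_pos: [0.5363, -0.4053, 0.1033]
eef_rot: [180.0, -0.0, -35.0]
contact_force: [-2.8, 0.5, 0.1]
gripper_width: 0.0208
```

```bash
python3 -m inch '0 0 0 0 0 0 0.1; 0 0 0 0 0 0 0.25; 0 0 0 0 0 0 0.4; 0 0 0 0 0 0 0.6; 0 0 0 0 0 0 0.7; 0 0 0 0 0 0 0.7'
python3 - <<'E'
from h import *
im=r.capture('side'); cv2.imwrite('pics/s11.png',im[:,:,::-1])
crop("pics/s11.png","pics/s11c.png",280,170,480,370,3)
E
```

```text
time_s: 14.53
tcp_pos: [0.5369, -0.4051, 0.1027]
eef_rot: [-180.0, -0.1, -35.0]
contact_force: [-0.4, -0.6, 0.2]
gripper_width: 0.043
```

View pics/s11c.png

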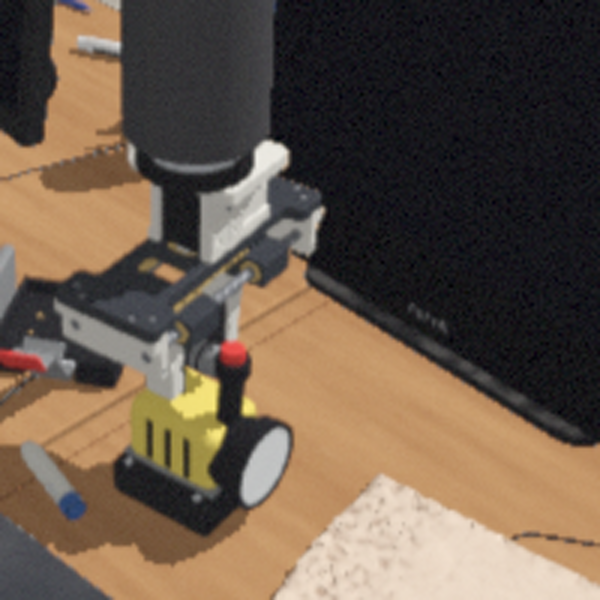

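```bash
python3 -m inch '0 0 0 0 0 0 0.7; 0 0 -0.01 0 0 0 0.7; 0 0 -0.02 0 0 0 0.7; 0 0 -0.03 0 0 0 0.7; 0 0 -0.03 0 0 0 0.7; 0 0 -0.03 0 0 0 0.7; 0 0 0 0 0 0 0.4; 0 0 0 0 0 0 0; 0 0 0 0 0 0 0; 0 0 0 0 0 0 0; 0 0 0 0 0 0 0'
cat > btn.py <<'E'
from h import *
import sys
p=r.camera_params('wrist'); s=r.get_state()
im=r.capture('wrist')[:,:,::-1].copy(); cv2.imwrite(f'pics/{sys.argv[1]}.png',im)
h=cv2.cvtColor(im,cv2.COLOR_BGR2HSV)
m=(((h[...,0]<6)|(h[...,0]>174))&(h[...,1]>180)&(h[...,2]>150)).astype(np.uint8); m[:,420:]=0
n,l,st,c=cv2.connectedComponentsWithStats(m); k=1+np.argmax(st[1:,4]); print(st[k],c[k])
G=Ro.from_euler('xyz',s['eef_rot'],degrees=True)
b=ray('wrist',c[k],.139,p)
print(s['time_s'],s['tcp_pos'],s['eef_rot'],s['gripper_width'])
print('button',b,'in tool',G.inv().apply(b-s['tcp_pos']))
E
python3 btn.py w12
```

```text
time_s: 15.5
tcp_pos: [0.5358, -0.4048, 0.2215]
eef_rot: [180.0, 0.1, -35.0]
contact_force: [-0.4, 0.1, -0.7]
gripper_width: 0.0332
[308 178  29  30 617] [322.54132901 192.9821718 ]
15.5 [ 0.53582548 -0.40478211  0.22146385] [ 1.79980504e+02  1.10076645e-01 -3.49776679e+01] 0.033175987394495725
button [ 0.56366822 -0.42633805  0.139     ] in tool [0.03532912 0.00167332 0.0823967 ]
```

View pics/w12.png

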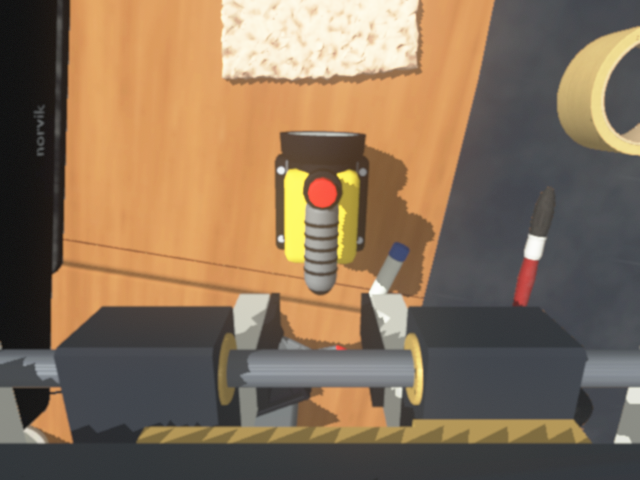

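```bash
python3 -m inch '0.0175 0.001 0 0 0 0 0; 0.018 0.0007 0 0 0 0 0; 0 0 0 0 0 0 0; 0 0 0 0 0 0 0; 0 0 0.03 0 0 0 0; 0 0 0.025 0 0 0 0; 0 0 0.015 0 0 0 0; 0 0 0 0 0 0 0; 0 0 0 0 0 0 0; 0 0 0 0 0 0 0' 
python3 - <<'E'
from h import *
s=r.get_state(); G=Ro.from_euler('xyz',s['eef_rot'],degrees=True)
print(s['gripper_width'],s['contact_force'],G.inv().apply(np.array([0.56367,-0.42634,.139])-s['tcp_pos']))
im=r.capture('side'); cv2.imwrite('pics/s13.png',im[:,:,::-1])
crop("pics/s13.png","pics/s13c.png",300,190,430,320,4.6)
E
```

```text
time_s: 16.38
tcp_pos: [0.5649, -0.4271, 0.154]
eef_rot: [180.0, -0.1, -35.0]
contact_force: [-0.2, -0.9, 0.6]
gripper_width: 0.0003
0.00028541523621479644 [-0.15482426 -0.90422266  0.60026312] [-1.42051750e-03  8.18509619e-05  1.49993289e-02]
```

View pics/s13c.png

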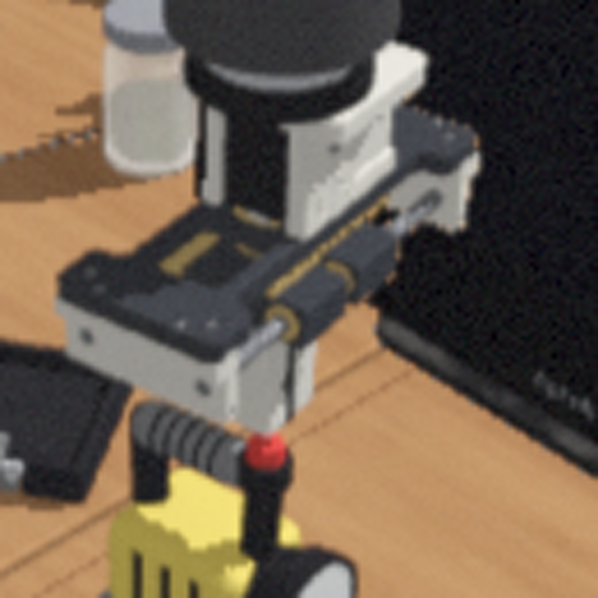

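```bash
python3 -m inch '-0.001 0 0.006 0 0 0 0; 0 0 0.006 0 0 0 0; 0 0 0 0 0 0 0; 0 0 0 0 0 0 0'; python3 -m inch '0 0 0.002 0 0 0 0; 0 0 0.002 0 0 0 0; 0 0 0 0 0 0 0; 0 0 0 0 0 0 0'; python3 -m inch '0 0 0.002 0 0 0 0; 0 0 0.001 0 0 0 0; 0 0 0 0 0 0 0; 0 0 0 0 0 0 0';  python3 -m inch '0 0 0.001 0 0 0 0; 0 0 0 0 0 0 0; 0 0 0 0 0 0 0'
```

```text
time_s: 16.77
tcp_pos: [0.5634, -0.4261, 0.1402]
eef_rot: [180.0, 0.0, -35.0]
contact_force: [0.2, -0.4, -0.0]
gripper_width: 0.0002
time_s: 17.1
tcp_pos: [0.5637, -0.4263, 0.1365]
eef_rot: [-180.0, -0.0, -35.0]
contact_force: [-0.3, 0.8, 0.2]
gripper_width: 0.0002
time_s: 17.43
tcp_pos: [0.5637, -0.4263, 0.1336]
eef_rot: [180.0, -0.0, -35.0]
contact_force: [-0.5, -0.4, 1.2]
gripper_width: 0.0006
time_s: 17.68
tcp_pos: [0.5638, -0.4264, 0.1335]
eef_rot: [180.0, -0.1, -35.0]
contact_force: [-0.8, 1.6, 6.8]
gripper_width: 0.0006
```

```bash
python3 -m inch '0 0 0.001 0 0 0 0; 0 0 0 0 0 0 0; 0 0 0 0 0 0 0';python3 -m inch '0 0 0.0005 0 0 0 0; 0 0 0 0 0 0 0; 0 0 0 0 0 0 0'; python3 -m inch '0 0 -0.004 0 0 0 0; 0 0 -0.015 0 0 0 0; 0 0 -0.03 0 0 0 0; 0 0 -0.03 0 0 0 0; -0.016 0 -0.01 0 0 0 0; -0.016 0 0 0 0 0 0; 0 0 0 0 0 0 0; 0 0 0 0 0 0 0; 0 0 0 0 0 0 0'
python3 btn.py w14; python3 - <<'E'
from h import *
im=r.capture('side'); cv2.imwrite('pics/s14.png',im[:,:,::-1])
crop("pics/s14.png","pics/s14c.png",280,190,480,370,3)
E
```

```text
time_s: 17.93
tcp_pos: [0.5643, -0.4267, 0.1335]
eef_rot: [180.0, -0.1, -34.9]
contact_force: [-1.2, 2.4, 9.6]
gripper_width: 0.0002
time_s: 18.18
tcp_pos: [0.5645, -0.4269, 0.1335]
eef_rot: [180.0, -0.2, -34.9]
contact_force: [-1.4, 1.9, 11.9]
gripper_width: 0.0003
time_s: 18.93
tcp_pos: [0.5374, -0.4078, 0.2197]
eef_rot: [180.0, 0.0, -35.0]
contact_force: [0.7, -0.6, 0.4]
gripper_width: 0.0005
[306 184  28  27 559] [319.72987478 197.26654741]
18.9333 [ 0.5374172  -0.40783103  0.21966045] [ 1.79999500e+02  3.17500096e-02 -3.49707748e+01] 0.0005078247480741546
button [ 0.56451039 -0.42682811  0.139     ] in tool [3.31343992e-02 3.76577846e-05 8.06420968e-02]
```

View pics/s14c.png

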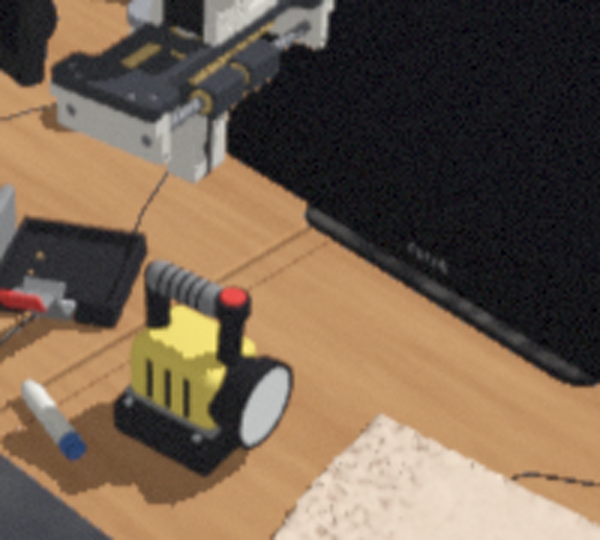

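View pics/w14.png

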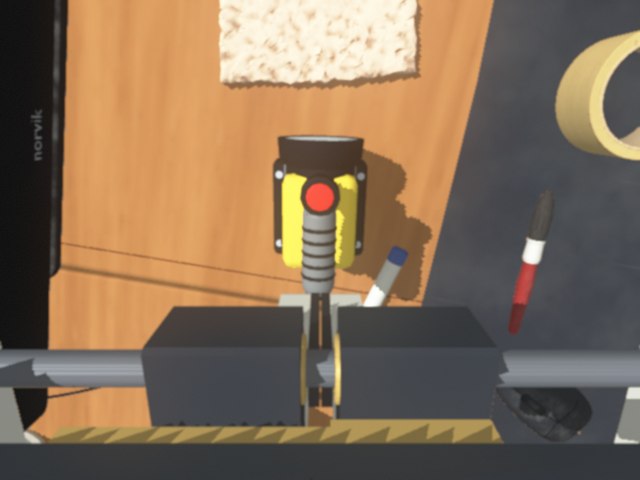

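```bash
python3 -m inch '-0.02 0 -0.02 0 0 0 0; -0.03 0 -0.02 0 0 0 0; -0.03 0 -0.01 0 0 0 0; -0.03 0 0 0 0 0 0; -0.03 0 0 0 0 0 0; -0.02 0 0 0 0 0 0; 0 0 0 0 0 0 0; 0 0 0 0 0 0 0'
python3 - <<'E'
from h import *
im=r.capture('top'); cv2.imwrite('pics/t15.png',im[:,:,::-1])
E
```

```text
time_s: 19.7
tcp_pos: [0.4062, -0.316, 0.2706]
eef_rot: [-180.0, -0.1, -34.9]
contact_force: [0.3, -0.1, 0.5]
gripper_width: 0.0001
```

View pics/t15.png

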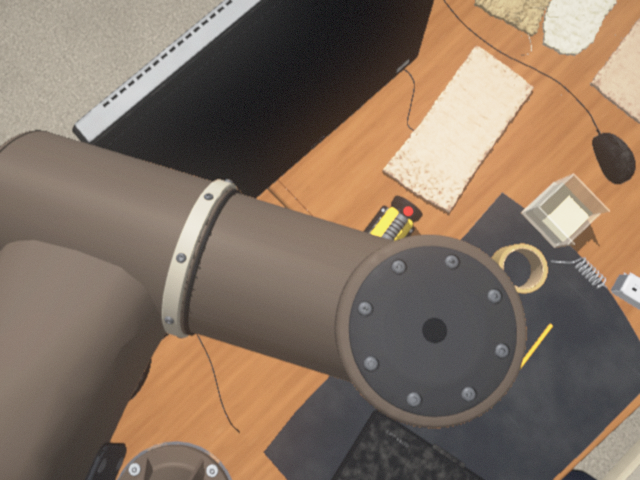

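```bash
python3 -c "
from plant import r
print(r.get_state()['time_s']); print(r.close_job())"
```

```text
19.75
the job is handed in; nothing more can be done
None
```

I did the whole job in order and handed it in at 19.75 s of the 64 s allowed.

- **Clip:** I swung it outward by its red tab to about 0.6 rad. It stayed there when the gripper let go.
- **Lamp:** I lifted it out by the handle and set it down on contact, with the wrist force dropping from about 6 N to 0 before release. It stands upright in front of the near short end of the cast.
- **Switch:** I pressed the red button until it would go no further. The tool stopped at z = 0.1335 m, and pushing harder, up to about 12 N, moved it no deeper. Fully down should be about 0.133 m, and the side view shows the button lower than before. I had no other sign that the lamp is lit.

**Last checks:**
- The lens face is about 42 mm from the cast's edge.
- The lens is within about 1–2 mm of the cast's middle line. The lamp's heading is within about 1° of the cast's visible axis.
- The cast shows at the same place in the top picture as at the start, and the tube looked undisturbed. I did not re-measure the brush or the jar.

**One disagreement:** the cast measured about 342 x 161 mm in both fixed cameras, not the stated 354 x 202 mm. I aligned the lamp to the outline I could see.

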